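# Find the full tin of hose clips

## Task

Three identical closed tins of hose clips stand on the shop counter; one is full, the other two are partly used, so the full one is clearly the heaviest. Stand them, upright and set down rather than dropped, in the white stock tray one after another, filling the pockets in the order of their dots (one, two, three; any tin may go in any pocket), then take the tin that felt heaviest back out and finish while holding it up, still and upright, with its underside at least 15 cm above the counter. Leave the other two tins standing in the tray and do not disturb the tape roll, hose coupling and rubber disc.

Things in the scene. Friction and masses are not known exactly. Their poses are not given: they have to be found in the camera images.
- tin_a: one of three closed round tins that look exactly alike: plain metal cylinder 58 mm in diameter and 80 mm tall, flat dark metal slip lid, stands upright; origin at the centre of its underside, z up. The tins weigh between 0.1 and 0.75 kg; the weights are hidden and differ from run to run, and the heaviest is at least 0.12 kg heavier than the next. The letter in its name says nothing about its place or weight.
- tin_b: one of three closed round tins that look exactly alike: plain metal cylinder 58 mm in diameter and 80 mm tall, flat dark metal slip lid, stands upright; origin at the centre of its underside, z up. The tins weigh between 0.1 and 0.75 kg; the weights are hidden and differ from run to run, and the heaviest is at least 0.12 kg heavier than the next. The letter in its name says nothing about its place or weight.
- tin_c: one of three closed round tins that look exactly alike: plain metal cylinder 58 mm in diameter and 80 mm tall, flat dark metal slip lid, stands upright; origin at the centre of its underside, z up. The tins weigh between 0.1 and 0.75 kg; the weights are hidden and differ from run to run, and the heaviest is at least 0.12 kg heavier than the next. The letter in its name says nothing about its place or weight.
- tray: white plastic stock tray fixed to the counter, with three square pockets in a row; 280 mm long (its y), rim 30 mm high, pockets 100 mm apart between centres. Origin on the counter under the middle pocket's centre; z up; the ledge with the raised black dots (70 mm to 32 mm from the row of pocket centres) lies on its -x side, roughly towards the robot; beyond the pockets (+x) there is only an 8 mm wall. It is yawed somewhat from run to run
- pocket1 (a point): centre of the floor of the tray pocket marked with one dot, 100 mm from the tray's origin along the tray's +y; axes as the tray's. The pocket is square, 64 mm wide, open above; its floor is 6 mm above the counter and its rim 30 mm above the counter (24 mm deep)
- pocket2 (a point): centre of the floor of the tray pocket marked with two dots, in the middle of the tray; axes as the tray's. The pocket is square, 64 mm wide, open above; its floor is 6 mm above the counter and its rim 30 mm above the counter (24 mm deep)
- pocket3 (a point): centre of the floor of the tray pocket marked with three dots, 100 mm from the tray's origin along the tray's -y; axes as the tray's. The pocket is square, 64 mm wide, open above; its floor is 6 mm above the counter and its rim 30 mm above the counter (24 mm deep)
- tape_roll: orange roll of tape lying flat, 104 mm across, 48 mm high, to be left alone; origin at the centre of its underside
- coupling: steel hose coupling standing on its flange, 72 mm across, 56 mm high, to be left alone; origin at the centre of its underside
- rubber_disc: black rubber disc lying flat, 80 mm across, 22 mm high, to be left alone; origin at the centre of its underside
Mind the look-alikes: they are no part of the job. Leave any blue look-alike of the tin_b alone.

How it is judged:
By the outcome, as a careful person would: the job done as asked, in the order asked, and still so for the second after the job is handed in, while the arm keeps its last pose, push and grip.
It also fails if it takes over 72 s, if anything falls off the work surface, if the arm or the gripper's body presses on something with over 40 N, if the wrist force passes 120 N, or if a joint passes its speed limit or range.

## Robot

A 6-joint arm with a two-finger parallel gripper is mounted at the origin on the work surface. World frame = base frame: x ahead of the robot, y to its left, z up, the work surface at z = 0. Lengths are in m, angles in rad, forces in N, time in s.
With the tool pointing down it reaches from about 0.35 to 0.775 m from the base axis. Payload 5.5 kg.
Tool frame: the origin (TCP) lies midway between the tips of the shut fingers; the grasp point (between the pads) lies 19 mm behind it; z points along the fingers, y is the line along which they close (so a half turn about z gives the same grasp; the last joint's range is limited). The gripper opens to 85 mm and grips with 20 to 120 N. Pads are 22 mm wide; open, the fingers measure 114 mm over their backs; the gripper's body (76 mm by 85 mm) begins 54 mm behind the grasp point. The pads swing forward as they close: fully open they stand 13 mm farther back than shut.
Start: joints at [1.1, 0.313, 0.046, 1.304, 0, 1.431], TCP at [0.187, 0.544, 0.231] pointing down, gripper open.
Joint ranges: [-2.76, 2.76], [-0.86, 1.69], [-1.03, 1.26], [-2.2, 2.34], [-1.47, 1.5], [-3.14, 3.14]. Speed limits (rad/s): [2.57, 2.57, 3.14, 3.14, 3.14, 3.14].

## Interface

Orientations are given as a unit quaternion [w, x, y, z].
In Python, from workcell import telemetry, imaging, env gives the robot as it stands. The module is installed in compiled form; this text tells all that it offers.
- The arm moves only by the tool step_arm, never from a script. Its argument "moves" is a list of rows, each a list of 3 entries, a list of its own where there are three numbers: the shift along the tool's x, y, z in mm, then the turn, a rotation vector about the tool's x, y, z in rad, then the finger opening in mm, from 0 to 85.4. A call has 1 to 8 rows; each row is the pose to reach, as a shift and turn from the pose commanded when the call began, along the tool's axes at that moment; what a row does not reach only later rows make up. A row lasts 1/12 s, in which the tool goes at most 41.7 mm and 7.16 degrees, less where a joint would pass 70% of its speed; a pose out of reach is approached as far as the arm can. A call with a gripper value outside its range is refused whole. The fingers move at their own pace and stop on an object; "grip_force" is the grip in N (left out, the last holds). Time passes only in rows, so rows that repeat a pose let the fingers close. It gives the time, the measured TCP pose, the force, the opening and the grip force at its end, in the units of the state.
- telemetry.get_state(): the state, without advancing time (a new reading comes with each control period).
- imaging.read_camera(name): name is "side" or "top"; returns the picture (384x512x3 uint8, red, green, blue); there is no depth.
- imaging.camera_params(name): a dict with "camera_matrix" (3x3 intrinsics, pixels), "D" ([k1, k2, p1, p2, k3] as OpenCV has them; the pictures are not rectified), "pose" (4x4, takes a point from camera to world coordinates). Camera axes: x right, y up, looking along -z (the intrinsics and any distortion apply to the point x, -y, -z); pixel columns grow to the right and rows downward; lengths in m; the calibration is good to about 2 mm. A picture is of the moment at which its call begins. camera_params takes no time and is no camera call.
- env.hand_in(): hands the job in; it is judged then, once.
The state is a dict: "clock": time; "joint_pos": joint angles; "qvel": joint speeds; "tau": joint torques, N m; "tcp_pos": TCP position; "orientation": TCP orientation; "wrist_force": force on the tool from outside, world axes, zero at the start; "ft_torque": the same for the moment, N m; "finger_gap": finger opening in m; "grip_force": force on a finger pad.
Only numpy, scipy, OpenCV 4.12 (cv2) and the standard library are available. Lean on these libraries where they do the work, as an engineer would, in place of code of your own. Each camera call takes 0.05 s, during which the arm holds its last target. There are 200 camera calls.

## Working session

There is one attempt and no reset: what is moved stays moved. The work goes in short steps, Python scripts to look and compute and a tool call to move; the robot and the scene stay as the last step left them, time stands still between calls to the robot, and variables do not carry over. Pictures are saved under pics/ and viewed, at most 10 in all, crops included, and the job is handed in when it is done.

Besides the shell and the picture viewer there is one more tool, called after "Request:" by a JSON object that holds its "method" and its "body", one argument or row to a line. step_arm: Moves the arm, as the interface text tells. Its arguments: {"type":"object","properties":{"moves":{"type":"array"},"grip_force":{"type":"number"}},"required":["moves"]}

```bash
mkdir -p pics; python3 - <<'E'
from workcell import telemetry, imaging
import cv2,numpy as np
s=telemetry.get_state(); print({k:np.round(v,3).tolist() for k,v in s.items()})
for n in("top","side"):
    im=imaging.read_camera(n); cv2.imwrite(f"pics/{n}0.png",im[:,:,::-1]); p=imaging.camera_params(n); print(n,np.round(p["camera_matrix"],1).tolist(),p["D"],np.round(p["pose"],3).tolist())
E
```

```text
{'clock': 0.0, 'joint_pos': [1.1, 0.314, 0.045, 1.304, -0.0, 1.431], 'qvel': [0.002, 0.001, 0.0, -0.0, -0.001, 0.0], 'tau': [0.002, -48.063, 29.853, 0.019, 0.0, -0.0], 'tcp_pos': [0.187, 0.543, 0.23], 'orientation': [-0.0, 0.165, 0.986, -0.001], 'wrist_force': [-0.56, -0.453, -0.226], 'ft_torque': [0.022, -0.025, -0.012], 'grip_force': 0.0, 'finger_gap': 0.085}
top [[437.3, 0.0, 249.1], [0.0, 437.3, 186.8], [0.0, 0.0, 1.0]] [-0.16066986  0.          0.          0.          0.        ] [[-0.005, 0.982, -0.19, 0.343], [-1.0, -0.001, 0.018, 0.034], [0.018, 0.19, 0.982, 1.129], [0.0, 0.0, 0.0, 1.0]]
side [[400.3, 0.0, 259.8], [0.0, 400.3, 190.8], [0.0, 0.0, 1.0]] [-0.10016135  0.          0.          0.          0.        ] [[-0.997, 0.055, -0.048, 0.51], [-0.071, -0.599, 0.798, 0.871], [0.015, 0.799, 0.601, 0.689], [0.0, 0.0, 0.0, 1.0]]
```

View pics/top0.png

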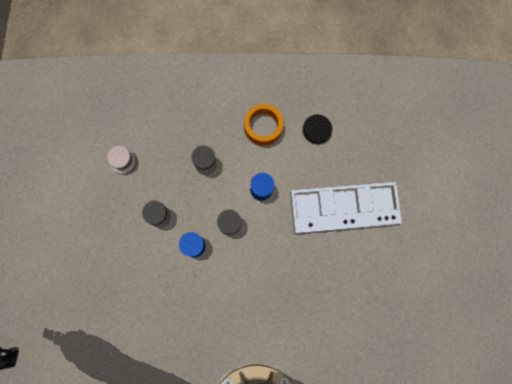

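View pics/side0.png

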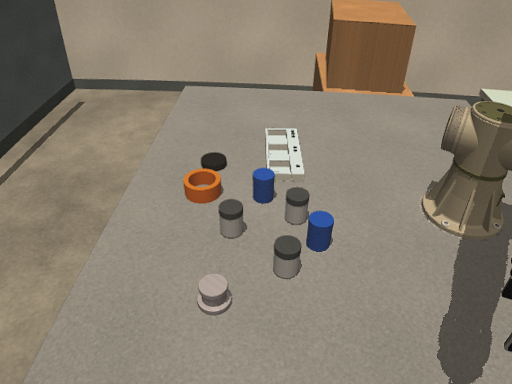

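The top view shows dark-lidded tins at about (204,158), (155,212) and (230,222). Blue decoys are at (262,185) and (192,244). The tray is centred near (346,208), with the one-dot pocket on its left (+y). The side view agrees with this.

```bash
cat > h.py <<'E'
import cv2,numpy as np
from workcell import telemetry, imaging
def ray(n,uv,z):
    p=imaging.camera_params(n); P=np.array(p["pose"])
    q=cv2.undistortPoints(np.array(uv,float).reshape(-1,1,2),np.array(p["camera_matrix"]),np.array(p["D"]))[:,0]
    d=np.c_[q[:,0],-q[:,1],-np.ones(len(q))]@P[:3,:3].T; o=P[:3,3]
    return o+d*((z-o[2])/d[:,2])[:,None]
def blobs(m,a0,a1):
    n,l,st,c=cv2.connectedComponentsWithStats(m.astype(np.uint8))
    return [(c[i],st[i,4],l==i) for i in range(1,n) if a0<=st[i,4]<=a1]
def grab(n,f=None):
    im=imaging.read_camera(n)
    if f: cv2.imwrite("pics/"+f,im[:,:,::-1])
    return im
E
python3 - <<'E'
from h import *
for n in("top","side"):
    im=cv2.imread(f"pics/{n}0.png")[:,:,::-1].astype(int)
    mx=im.max(2); mn=im.min(2)
    print(n,"dark")
    for c,a,_ in blobs((mx<75)&(mx-mn<30),60,1500):
        if 90<c[1]<300: print(np.round(c,1),a,np.round(ray(n,c,.072)[0],4))
    print("white")
    w=(mn>150)
    w=cv2.morphologyEx(w.astype(np.uint8),cv2.MORPH_CLOSE,np.ones((7,7)))
    for c,a,m in blobs(w,800,9000):
        cn=cv2.findContours(m.astype(np.uint8),0,1)[0][0]
        r=cv2.minAreaRect(cn);ap=cv2.approxPolyDP(cn,6,True)[:,0]
        print(np.round(c,1),a,ap.tolist(),np.round(ray(n,ap,.03)[:,:2],4).tolist(),np.round(ray(n,cv2.boxPoints(r),.03)[:,:2],4).tolist())
        h=cv2.fillPoly(np.zeros(m.shape,np.uint8),[cv2.convexHull(cn)],1)
        for c,a,_ in blobs((mx<110)&(cv2.erode(h,np.ones((3,3)))>0),2,60): print(" dot",np.round(c,1),a,np.round(ray(n,c,.031)[0],4))
E
```

```text
top dark
[317.1 129.1] 683 [ 0.6971 -0.1595  0.072 ]
[205.7 161.6] 359 [0.6115 0.1225 0.072 ]
[162.2 218.5] 205 [0.4691 0.2269 0.072 ]
[230.3 227.3] 150 [0.4477 0.0607 0.072 ]
white
[345.7 206.6] 4543 [[395, 182], [291, 190], [295, 231], [401, 223]] [[0.568, -0.3699], [0.5472, -0.0935], [0.4419, -0.1014], [0.4596, -0.3791]] [[0.548, -0.0933], [0.5714, -0.3786], [0.4584, -0.3807], [0.4384, -0.0999]]
 dot [373.5 187. ] 2 [ 0.5545 -0.3102  0.031 ]
 dot [387. 186.] 3 [ 0.5571 -0.3469  0.031 ]
 dot [393.1 195.8] 38 [ 0.5309 -0.3618  0.031 ]
 dot [349.5 189. ] 2 [ 0.5493 -0.2459  0.031 ]
 dot [355.4 190.6] 7 [ 0.5451 -0.2614  0.031 ]
 dot [337.5 190. ] 2 [ 0.5467 -0.2142  0.031 ]
 dot [316.5 192. ] 2 [ 0.5416 -0.1592  0.031 ]
 dot [357.  198.5] 2 [ 0.5243 -0.2645  0.031 ]
 dot [357.9 207. ] 7 [ 0.5021 -0.2657  0.031 ]
 dot [379.  218.2] 10 [ 0.4726 -0.3202  0.031 ]
 dot [386.1 217.7] 9 [ 0.4738 -0.3393  0.031 ]
 dot [393. 217.] 9 [ 0.4754 -0.358   0.031 ]
 dot [352.  220.8] 10 [ 0.4666 -0.2486  0.031 ]
 dot [344.9 221.3] 9 [ 0.4654 -0.23    0.031 ]
 dot [310.1 224.3] 9 [ 0.4584 -0.1402  0.
[... 339 characters left out ...]
0.0101  0.1042  0.072 ]
[231.2 214.8] 143 [0.6199 0.1529 0.072 ]
[286.9 254.4] 168 [0.4858 0.2712 0.072 ]
[507.4 289.5] 152 [0.0346 0.3386 0.072 ]
white
[283.4 150.8] 1562 [[265, 128], [267, 167], [303, 173], [296, 128]] [[0.5702, -0.3676], [0.5494, -0.1234], [0.4427, -0.1017], [0.4626, -0.3788]] [[0.5707, -0.3675], [0.4402, -0.3915], [0.4396, -0.1023], [0.5485, -0.0848]]
 dot [292.6 133.3] 12 [ 0.4744 -0.3371  0.031 ]
 dot [286. 135.] 3 [ 0.4965 -0.3231  0.031 ]
 dot [294.5 147. ] 4 [ 0.4678 -0.2465  0.031 ]
 dot [288.  151.5] 2 [ 0.4883 -0.2166  0.031 ]
 dot [295. 150.] 3 [ 0.4662 -0.228   0.031 ]
 dot [297.5 165.7] 6 [ 0.4587 -0.1378  0.031 ]
 dot [290.  167.5] 4 [ 0.4811 -0.1257  0.031 ]
```

```bash
python3 - <<'E'
import cv2,numpy as np
t=cv2.imread("pics/top0.png")[140:245,125:260]; s=cv2.imread("pics/side0.png")[180:285,205:340]; r=cv2.imread("pics/top0.png")[175:240,280:415]
k=lambda a:cv2.resize(a,None,fx=2.9,fy=2.9,interpolation=0)
a=np.hstack([k(t),k(s)]); b=np.zeros((k(r).shape[0],a.shape[1],3),np.uint8); b[:,:k(r).shape[1]]=k(r)
cv2.imwrite("pics/crop1.png",np.vstack([a,b]))
im=cv2.imread("pics/top0.png")
for u,v in((204,157),(155,212),(230,222)): print(im[v-18:v+22:2,u].max(1).tolist(), im[v,u-22:u+22:2].max(1).tolist())
E
```

```text
[142, 143, 147, 111, 72, 76, 73, 73, 76, 73, 72, 74, 74, 73, 70, 44, 70, 67, 116, 143] [141, 140, 144, 145, 133, 79, 75, 77, 75, 75, 74, 73, 74, 74, 75, 73, 75, 111, 135, 142, 143, 144]
[145, 149, 146, 118, 80, 71, 77, 77, 77, 77, 77, 79, 73, 77, 75, 47, 94, 146, 145, 148] [148, 148, 142, 145, 133, 75, 75, 77, 73, 81, 75, 77, 80, 78, 75, 75, 56, 55, 59, 80, 91, 133]
[150, 149, 147, 84, 76, 77, 74, 73, 74, 77, 74, 72, 77, 80, 72, 57, 86, 140, 144, 144] [149, 145, 146, 146, 135, 77, 75, 77, 75, 76, 76, 77, 77, 75, 74, 76, 69, 83, 88, 125, 143, 146]
```

View pics/crop1.png

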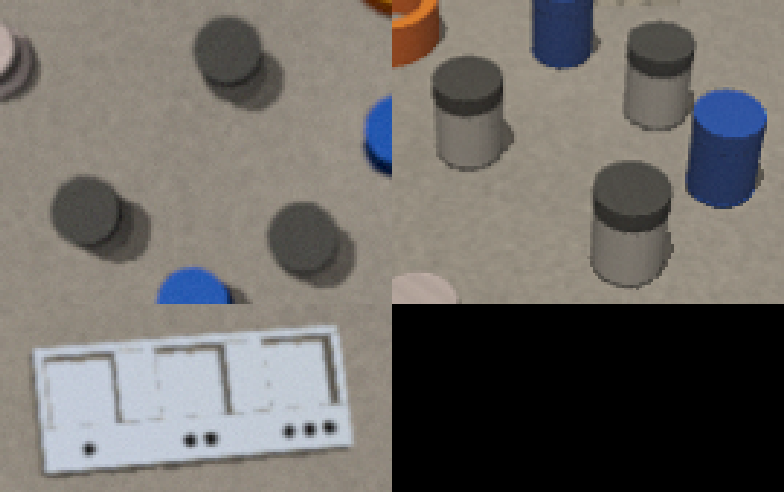

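The crop separates the grey lid tops from the darker lid sides and shadows. It also shows the tray dots and pockets clearly.

```bash
cat >> h.py <<'E'
def lids(n,im,k=9):
    g=cv2.GaussianBlur(im,(3,3),0).max(2); m=((g>60)&(g<86)).astype(np.uint8)
    m=cv2.morphologyEx(cv2.morphologyEx(m,cv2.MORPH_CLOSE,np.ones((3,3))),cv2.MORPH_OPEN,cv2.getStructuringElement(2,(k,k)))
    out=[]
    for c,a,b in blobs(m,80,900):
        e=cv2.fitEllipse(cv2.findContours(b.astype(np.uint8),0,1)[0][0])
        p=ray(n,[e[0]],.08)[0]
        if .3<p[0]<.8 and abs(p[1])<.5: out.append((np.round(e[0],1).tolist(),a,np.round(e[1],1).tolist(),np.round(p[:2],4).tolist()))
    return out
E
python3 - <<'E'
from h import *
for n,k in(("top",15),("side",11)):
    im=cv2.imread(f"pics/{n}0.png")[:,:,::-1]
    for r in lids(n,im,k): print(n,r)
E
```

```text
top ([202.8, 156.9], np.int32(355), [19.9, 20.8], [0.6217, 0.1291])
top ([154.0, 212.6], np.int32(377), [20.7, 21.5], [0.4826, 0.2458])
top ([230.1, 223.4], np.int32(487), [21.8, 26.5], [0.4563, 0.0609])
side ([297.4, 194.6], np.int32(217), [12.6, 19.7], [0.4634, 0.07])
side ([230.4, 207.1], np.int32(259), [13.9, 21.4], [0.6242, 0.1339])
side ([287.2, 245.1], np.int32(373), [17.5, 25.0], [0.4858, 0.2512])
```

```bash
cat >> h.py <<'E'
from scipy.spatial.transform import Rotation as Ro
YAW=.0777; C=np.array([.5172,-.2352])
ex=np.array([np.cos(YAW),np.sin(YAW)]); ey=np.array([-np.sin(YAW),np.cos(YAW)])
POCK={1:C+.1*ey,2:C,3:C-.1*ey}
def go(xyz,ya=YAW):
    s=telemetry.get_state(); q=np.array(s["orientation"]); R=Ro.from_quat(q[[1,2,3,0]])
    d=R.inv().apply(np.array(xyz)-s["tcp_pos"])*1000
    Y=[np.cos(ya),np.sin(ya),0]; Z=[0,0,-1.]; T=np.c_[np.cross(Y,Z),Y,Z]
    print("t",round(s["clock"],2),"tcp",np.round(s["tcp_pos"],4),"shift",np.round(d,1),"turn",np.round((R.inv()*Ro.from_matrix(T)).as_rotvec(),3),"F",np.round(s["wrist_force"],2),"gap",round(s["finger_gap"],4),"grip",np.round(s["grip_force"],1))
E
python3 -c "
from h import *
go([.484,.247,.231]); print(POCK)"
```

```text
t 0.1 tcp [0.1866 0.5434 0.2305] shift [-3.776e+02 -1.837e+02 -3.000e-01] turn [-2.000e-03  1.000e-03  1.162e+00] F [-0.71 -0.51 -0.6 ] gap 0.0852 grip 0.0
{1: array([ 0.50943782, -0.13550171]), 2: array([ 0.5172, -0.2352]), 3: array([ 0.52496218, -0.33489829])}
```

Request:
{"method": "step_arm", "body": {
  "moves": [
    [[-377, -184, 0], [0, 0, 1.162], 85],
    [[-377, -184, 0], [0, 0, 1.162], 85],
    [[-377, -184, 0], [0, 0, 1.162], 85],
    [[-377, -184, 0], [0, 0, 1.162], 85],
    [[-377, -184, 0], [0, 0, 1.162], 85],
    [[-377, -184, 0], [0, 0, 1.162], 85],
    [[-377, -184, 0], [0, 0, 1.162], 85],
    [[-377, -184, 0], [0, 0, 1.162], 85]
  ]
}}

```text
clock: 0.77
tcp_pos: [0.4234, 0.3065, 0.231]
orientation: [-0.0, 0.62, 0.785, -0.0]
wrist_force: [1.6, 0.7, 0.6]
finger_gap: 0.085
grip_force: 0.0
```

```bash
python3 -c "
from h import *
go([.484,.247,.13])"
```

```text
t 0.77 tcp [0.4234 0.3065 0.231 ] shift [-71.9  45.2 101. ] turn [-0.     0.     0.156] F [1.63 0.72 0.57] gap 0.085 grip 0.0
```

Request:
{"method": "step_arm", "body": {
  "moves": [
    [[-36, 22, 20], [0, 0, 0.1], 85],
    [[-72, 45, 40], [0, 0, 0.156], 85],
    [[-72, 45, 71], [0, 0, 0.156], 85],
    [[-72, 45, 101], [0, 0, 0.156], 85],
    [[-72, 45, 101], [0, 0, 0.156], 85]
  ]
}}

```text
clock: 1.18
tcp_pos: [0.4798, 0.2464, 0.124]
orientation: [-0.003, 0.678, 0.735, -0.005]
wrist_force: [-0.4, -0.6, -0.7]
finger_gap: 0.0849
grip_force: 0.0
```

```bash
python3 - <<'E'
from h import *
go([.484,.247,.033])
a=grab("top","top1.png"); b=grab("side","side1.png")
cv2.imwrite("pics/v1.png",np.hstack([cv2.resize(a[130:260,110:260],(400,347)),cv2.resize(b[150:300,190:350],(400,347))])[:,:,::-1])
E
```

```text
t 1.18 tcp [0.4798 0.2464 0.124 ] shift [ 0.5  5.2 90.9] turn [-0.011  0.003  0.004] F [-0.37 -0.62 -0.72] gap 0.0849 grip 0.0
```

View pics/v1.png

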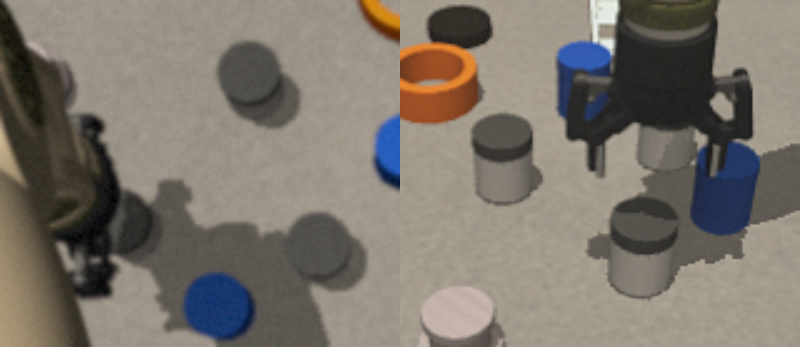

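The view shows the open fingers straddling the first tin in x, about 5 mm off-centre, with the other tins clear.

```bash
python3 -c "
from h import *
go([.486,.248,.033])"
```

```text
t 1.28 tcp [0.4822 0.2486 0.1295] shift [-0.8  4.1 96.5] turn [-0.004  0.001  0.006] F [ 0.58 -1.2  -0.03] gap 0.0851 grip 0.0
```

Request:
{"method": "step_arm", "body": {
  "moves": [
    [[1, 2, 30], [0, 0, 0], 85],
    [[1, 2, 60], [0, 0, 0], 85],
    [[1, 2, 85], [0, 0, 0], 85],
    [[1, 2, 97], [0, 0, 0], 85],
    [[1, 2, 97], [0, 0, 0], 50],
    [[1, 2, 97], [0, 0, 0], 50],
    [[1, 2, 97], [0, 0, 0], 50],
    [[1, 2, 97], [0, 0, 0], 50]
  ],
  "grip_force": 25
}}

```text
clock: 1.95
tcp_pos: [0.4869, 0.2513, 0.0357]
orientation: [0.001, 0.677, 0.736, 0.002]
wrist_force: [-0.9, 0.3, 4.0]
finger_gap: 0.0565
grip_force: 28.7
```

Request:
{"method": "step_arm", "body": {
  "moves": [
    [[0, 0, 0], [0, 0, 0], 50],
    [[0, 0, 0], [0, 0, 0], 50],
    [[0, 0, 0], [0, 0, 0], 50]
  ]
}}

```text
clock: 2.2
tcp_pos: [0.4869, 0.2513, 0.0357]
orientation: [0.001, 0.677, 0.736, 0.002]
wrist_force: [-1.3, 0.9, 7.3]
finger_gap: 0.0571
grip_force: 29.0
```

Request:
{"method": "step_arm", "body": {
  "moves": [
    [[0, 0, 0], [0, 0, 0], 80],
    [[0, 0, 0], [0, 0, 0], 80],
    [[0, 0, 0], [0, 0, 0], 80],
    [[0, 0, 0], [0, 0, -0.12], 80],
    [[0, 0, 0], [0, 0, -0.24], 80],
    [[0, 0, 0], [0, 0, -0.36], 80],
    [[0, 0, 0], [0, 0, -0.48], 80],
    [[0, 0, 0], [0, 0, -0.6], 80]
  ]
}}

```text
clock: 2.87
tcp_pos: [0.4853, 0.2501, 0.0332]
orientation: [-0.0, 0.426, 0.905, -0.0]
wrist_force: [-0.8, 0.3, 0.0]
finger_gap: 0.08
grip_force: 0.0
```

Request:
{"method": "step_arm", "body": {
  "moves": [
    [[0, 0, 0], [0, 0, -0.12], 80],
    [[0, 0, 0], [0, 0, -0.24], 80],
    [[0, 0, 0], [0, 0, -0.36], 80],
    [[0, 0, 0], [0, 0, -0.48], 80],
    [[0, 0, 0], [0, 0, -0.6], 80],
    [[0, 0, 0], [0, 0, -0.72], 80],
    [[0, 0, 0], [0, 0, -0.84], 80],
    [[0, 0, 0], [0, 0, -0.97], 80]
  ]
}}

```text
clock: 3.53
tcp_pos: [0.4853, 0.2501, 0.0332]
orientation: [-0.0, -0.042, 0.999, -0.0]
wrist_force: [0.8, -0.2, 0.5]
finger_gap: 0.0799
grip_force: 0.0
```

Request:
{"method": "step_arm", "body": {
  "moves": [
    [[0, 0, 0], [0, 0, 0], 80],
    [[0, 0, 0], [0, 0, 0], 50],
    [[0, 0, 0], [0, 0, 0], 50],
    [[0, 0, 0], [0, 0, 0], 50],
    [[0, 0, 0], [0, 0, 0], 50],
    [[0, 0, 0], [0, 0, 0], 50]
  ],
  "grip_force": 40
}}

```text
clock: 4.03
tcp_pos: [0.4856, 0.25, 0.0335]
orientation: [0.0, -0.038, 0.999, -0.0]
wrist_force: [-0.3, -1.4, 2.4]
finger_gap: 0.057
grip_force: 43.4
```

```bash
python3 -c "
from h import *
go([*POCK[1],.15],YAW+np.pi/2)"
```

```text
t 4.03 tcp [0.4856 0.25   0.0335] shift [   5.7 -386.2 -116.3] turn [-0.     0.    -0.001] F [-0.28 -1.38  2.39] gap 0.057 grip 43.4
```

Request:
{"method": "step_arm", "body": {
  "moves": [
    [[0, 0, -15], [0, 0, 0], 50],
    [[0, 0, -40], [0, 0, 0], 50],
    [[0, 0, -70], [0, 0, 0], 50],
    [[0, 0, -100], [0, 0, 0], 50],
    [[0, 0, -117], [0, 0, 0], 50],
    [[0, 0, -120], [0, 0, 0], 50],
    [[0, 0, -120], [0, 0, 0], 50],
    [[0, 0, -120], [0, 0, 0], 50]
  ]
}}

```text
clock: 4.7
tcp_pos: [0.4845, 0.2501, 0.1518]
orientation: [-0.001, -0.039, 0.999, -0.0]
wrist_force: [0.6, 0.8, -3.3]
finger_gap: 0.057
grip_force: 43.7
```

```bash
cat >> h.py <<'E'
def weigh(n=8):
    F=[];T=[];c=[]
    for i in range(n):
        imaging.read_camera("side"); s=telemetry.get_state(); F.append(s["wrist_force"][2]);T.append(s["tau"][1]);c.append(s["clock"])
    print("Fz",np.round(F,2),"mean",np.mean(F).round(2),"tau2",np.mean(T).round(2),"t",c[0],c[-1])
E
python3 -c "
from h import *
weigh()
go([*POCK[1],.15],YAW)"
```

```text
Fz [-2.71 -3.46 -2.82 -2.56 -2.07 -2.88 -2.37 -2.54] mean -2.67 tau2 -47.2 t 4.75 5.1
t 5.1 tcp [0.4851 0.2501 0.1527] shift [   5.8 -386.3    2.7] turn [-1.000e-03 -1.000e-03  1.571e+00] F [ 0.85 -0.04 -2.54] gap 0.057 grip 43.7
```

Request:
{"method": "step_arm", "body": {
  "moves": [
    [[0, -12, 0], [0, 0, 0.1], 50],
    [[1, -40, 0], [0, 0, 0.22], 50],
    [[1, -75, 0], [0, 0, 0.34], 50],
    [[2, -110, 0], [0, 0, 0.46], 50],
    [[2, -145, 0], [0, 0, 0.58], 50],
    [[3, -180, 0], [0, 0, 0.7], 50],
    [[4, -215, 0], [0, 0, 0.82], 50],
    [[4, -250, 0], [0, 0, 0.94], 50]
  ]
}}

```text
clock: 5.77
tcp_pos: [0.5006, -0.0009, 0.1534]
orientation: [0.0, 0.42, 0.907, 0.0]
wrist_force: [0.6, 0.4, -3.3]
finger_gap: 0.0569
grip_force: 43.8
```

```bash
python3 -c "
from h import *
go([*POCK[1],.15],YAW)"
```

```text
t 5.77 tcp [ 0.5006 -0.0009  0.1534] shift [-108.4  -80.3    3.3] turn [ 0.    -0.     0.626] F [ 0.59  0.36 -3.34] gap 0.0569 grip 43.8
```

Request:
{"method": "step_arm", "body": {
  "moves": [
    [[-28, -21, 3], [0, 0, 0.12], 50],
    [[-56, -42, 10], [0, 0, 0.24], 50],
    [[-84, -62, 20], [0, 0, 0.36], 50],
    [[-102, -75, 35], [0, 0, 0.48], 50],
    [[-108, -80, 50], [0, 0, 0.6], 50],
    [[-108, -80, 60], [0, 0, 0.626], 50],
    [[-108, -80, 63], [0, 0, 0.626], 50],
    [[-108, -80, 63], [0, 0, 0.626], 50]
  ]
}}

```text
clock: 6.43
tcp_pos: [0.5096, -0.1332, 0.0893]
orientation: [-0.001, 0.677, 0.736, -0.0]
wrist_force: [-0.3, 0.1, -2.3]
finger_gap: 0.0564
grip_force: 43.8
```

```bash
python3 - <<'E'
from h import *
a=grab("top","top2.png"); b=grab("side","side2.png")
go([*POCK[1],.042],YAW)
cv2.imwrite("pics/v2.png",np.hstack([cv2.resize(a[150:250,265:415],None,fx=2.6,fy=2.6),cv2.resize(b[100:200,190:340],None,fx=2.6,fy=2.6)])[:,:,::-1])
E
```

```text
t 6.53 tcp [ 0.5107 -0.1331  0.0907] shift [-2.3 -1.5 48.7] turn [0.    0.    0.007] F [ 0.27  0.56 -2.42] gap 0.0571 grip 43.8
```

View pics/v2.png

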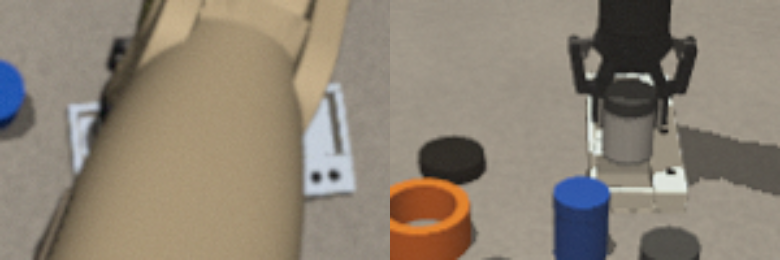

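The side view shows the held tin over the one-dot pocket; the arm hides it from the top camera. I'll lower it and watch the wrist force.

Request:
{"method": "step_arm", "body": {
  "moves": [
    [[-1.5, -1, 8], [0, 0, 0], 50],
    [[-1.5, -1, 16], [0, 0, 0], 50],
    [[-1.5, -1, 20], [0, 0, 0], 50],
    [[-1.5, -1, 24], [0, 0, 0], 50],
    [[-1.5, -1, 28], [0, 0, 0], 50],
    [[-1.5, -1, 31], [0, 0, 0], 50],
    [[-1.5, -1, 34], [0, 0, 0], 50],
    [[-1.5, -1, 36], [0, 0, 0], 50]
  ]
}}

```text
clock: 7.2
tcp_pos: [0.5096, -0.1349, 0.0539]
orientation: [-0.0, 0.677, 0.736, 0.0]
wrist_force: [-0.2, 0.0, -3.4]
finger_gap: 0.0567
grip_force: 43.8
```

```bash
python3 -c "
from h import *
go([*POCK[1],.0395],YAW)"
```

```text
t 7.2 tcp [ 0.5096 -0.1349  0.0539] shift [-0.6 -0.2 14.4] turn [-0.    -0.     0.005] F [-0.15  0.01 -3.44] gap 0.0567 grip 43.8
```

Request:
{"method": "step_arm", "body": {
  "moves": [
    [[0, 0, 4], [0, 0, 0], 50],
    [[0, 0, 8], [0, 0, 0], 50],
    [[0, 0, 11], [0, 0, 0], 50],
    [[0, 0, 13], [0, 0, 0], 50],
    [[0, 0, 14.5], [0, 0, 0], 50],
    [[0, 0, 14.5], [0, 0, 0], 50]
  ]
}}

```text
clock: 7.7
tcp_pos: [0.5095, -0.1349, 0.0397]
orientation: [-0.0, 0.677, 0.736, 0.0]
wrist_force: [0.1, 0.1, -3.2]
finger_gap: 0.0569
grip_force: 44.0
```

Request:
{"method": "step_arm", "body": {
  "moves": [
    [[0, 0, 1], [0, 0, 0], 50],
    [[0, 0, 1], [0, 0, 0], 50]
  ]
}}

```text
clock: 7.87
tcp_pos: [0.5097, -0.135, 0.0395]
orientation: [0.0, 0.677, 0.736, 0.0]
wrist_force: [-2.3, 0.3, 3.0]
finger_gap: 0.0568
grip_force: 44.3
```

Request:
{"method": "step_arm", "body": {
  "moves": [
    [[0, 0, 1], [0, 0, 0], 50],
    [[0, 0, 1], [0, 0, 0], 50]
  ]
}}

```text
clock: 8.03
tcp_pos: [0.5097, -0.135, 0.0395]
orientation: [0.0, 0.677, 0.736, 0.0]
wrist_force: [-5.2, 2.3, 11.5]
finger_gap: 0.0569
grip_force: 45.2
```

Request:
{"method": "step_arm", "body": {
  "moves": [
    [[0, 0, -1], [0, 0, 0], 82],
    [[0, 0, -1], [0, 0, 0], 82],
    [[0, 0, -1], [0, 0, 0], 82],
    [[0, 0, -15], [0, 0, 0], 82],
    [[0, 0, -45], [0, 0, 0], 82],
    [[0, 0, -80], [0, 0, 0], 82],
    [[0, 0, -115], [0, 0, 0], 82],
    [[0, 0, -115], [0, 0, 0], 82]
  ]
}}

```text
clock: 8.7
tcp_pos: [0.5136, -0.1366, 0.1596]
orientation: [0.005, 0.677, 0.736, 0.002]
wrist_force: [0.8, 0.5, 0.9]
finger_gap: 0.0819
grip_force: 0.0
```

```bash
python3 -c "
from h import *
go([.624,.133,.13],YAW)"
```

```text
t 8.7 tcp [ 0.5136 -0.1366  0.1596] shift [259.7 132.2  29.5] turn [0.01  0.005 0.005] F [0.83 0.46 0.89] gap 0.0819 grip 0.0
```

Request:
{"method": "step_arm", "body": {
  "moves": [
    [[30, 15, 0], [0, 0, 0], 85],
    [[66, 34, 0], [0, 0, 0], 85],
    [[102, 53, 0], [0, 0, 0], 85],
    [[138, 72, 0], [0, 0, 0], 85],
    [[174, 91, 0], [0, 0, 0], 85],
    [[210, 110, 0], [0, 0, 0], 85],
    [[240, 125, 8], [0, 0, 0], 85],
    [[259, 135, 22], [0, 0, 0], 85]
  ]
}}

```text
clock: 9.37
tcp_pos: [0.625, 0.138, 0.1318]
orientation: [0.001, 0.676, 0.737, 0.002]
wrist_force: [-0.3, -1.0, -0.0]
finger_gap: 0.0852
grip_force: 0.0
```

Request:
{"method": "step_arm", "body": {
  "moves": [
    [[0, 0, 0], [0, 0, 0], 85],
    [[0, 0, 0], [0, 0, 0], 85],
    [[0, 0, 0], [0, 0, 0], 85]
  ]
}}

```text
clock: 9.62
tcp_pos: [0.6223, 0.134, 0.1303]
orientation: [-0.0, 0.677, 0.736, -0.0]
wrist_force: [-0.6, 0.5, 0.9]
finger_gap: 0.0849
grip_force: 0.0
```

```bash
python3 - <<'E'
from h import *
a=grab("top","top3.png"); b=grab("side","side3.png")
go([.624,.133,.033],YAW)
cv2.imwrite("pics/v3.png",np.hstack([cv2.resize(a[130:245,150:415],None,fx=1.8,fy=2.6),cv2.resize(b[120:235,200:320],None,fx=2.6,fy=2.6)])[:,:,::-1])
E
```

```text
t 9.72 tcp [0.6227 0.1332 0.1313] shift [-0.3  1.2 98.3] turn [0.001 0.    0.004] F [ 0.12 -0.2  -0.44] gap 0.0851 grip 0.0
```

View pics/v3.png

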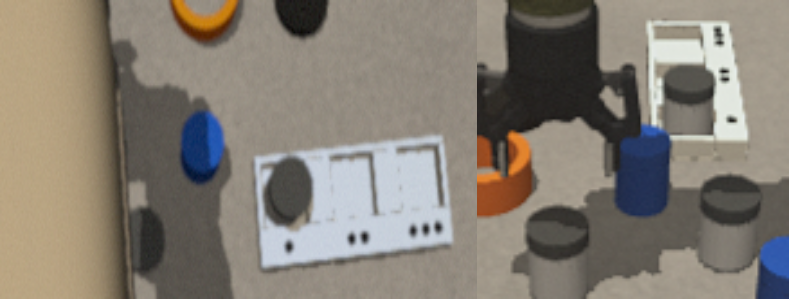

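The first tin stands seated in the one-dot pocket. The gripper is above the second tin, clear of the blue decoy and the tape.

Request:
{"method": "step_arm", "body": {
  "moves": [
    [[0, 1, 30], [0, 0, 0], 85],
    [[0, 1, 60], [0, 0, 0], 85],
    [[0, 1, 85], [0, 0, 0], 85],
    [[0, 1, 98], [0, 0, 0], 85],
    [[0, 1, 98], [0, 0, 0], 50],
    [[0, 1, 98], [0, 0, 0], 50],
    [[0, 1, 98], [0, 0, 0], 50],
    [[0, 1, 98], [0, 0, 0], 50]
  ],
  "grip_force": 25
}}

```text
clock: 10.38
tcp_pos: [0.625, 0.134, 0.0347]
orientation: [0.001, 0.677, 0.736, 0.001]
wrist_force: [-0.7, 0.2, -2.5]
finger_gap: 0.057
grip_force: 30.1
```

Request:
{"method": "step_arm", "body": {
  "moves": [
    [[0, 0, 0], [0, 0, 0], 50],
    [[0, 0, 0], [0, 0, 0], 80],
    [[0, 0, 0], [0, 0, 0], 80],
    [[0, 0, 0], [0, 0, 0], 80],
    [[0, 0, 0], [0, 0, -0.12], 80],
    [[0, 0, 0], [0, 0, -0.24], 80],
    [[0, 0, 0], [0, 0, -0.36], 80],
    [[0, 0, 0], [0, 0, -0.48], 80]
  ]
}}

```text
clock: 11.05
tcp_pos: [0.6238, 0.1346, 0.0331]
orientation: [0.0, 0.48, 0.877, 0.0]
wrist_force: [0.3, -0.4, -0.1]
finger_gap: 0.08
grip_force: 0.0
```

Request:
{"method": "step_arm", "body": {
  "moves": [
    [[0, 0, 0], [0, 0, -0.12], 80],
    [[0, 0, 0], [0, 0, -0.24], 80],
    [[0, 0, 0], [0, 0, -0.36], 80],
    [[0, 0, 0], [0, 0, -0.48], 80],
    [[0, 0, 0], [0, 0, -0.6], 80],
    [[0, 0, 0], [0, 0, -0.72], 80],
    [[0, 0, 0], [0, 0, -0.84], 80],
    [[0, 0, 0], [0, 0, -0.96], 80]
  ]
}}

```text
clock: 11.72
tcp_pos: [0.6238, 0.1345, 0.033]
orientation: [0.0, 0.021, 1.0, 0.0]
wrist_force: [0.4, 0.3, 0.4]
finger_gap: 0.0798
grip_force: 0.0
```

Request:
{"method": "step_arm", "body": {
  "moves": [
    [[0, 0, 0], [0, 0, -0.12], 80],
    [[0, 0, 0], [0, 0, -0.12], 80],
    [[0, 0, 0], [0, 0, -0.12], 50],
    [[0, 0, 0], [0, 0, -0.12], 50],
    [[0, 0, 0], [0, 0, -0.12], 50],
    [[0, 0, 0], [0, 0, -0.12], 50],
    [[0, 0, 0], [0, 0, -0.12], 50],
    [[0, 0, 0], [0, 0, -0.12], 50]
  ],
  "grip_force": 45
}}

```text
clock: 12.38
tcp_pos: [0.6242, 0.1343, 0.0333]
orientation: [0.001, -0.036, 0.999, -0.0]
wrist_force: [0.5, -1.7, 4.7]
finger_gap: 0.0568
grip_force: 48.5
```

Request:
{"method": "step_arm", "body": {
  "moves": [
    [[0, 0, -15], [0, 0, 0], 50],
    [[0, 0, -40], [0, 0, 0], 50],
    [[0, 0, -70], [0, 0, 0], 50],
    [[0, 0, -100], [0, 0, 0], 50],
    [[0, 0, -117], [0, 0, 0], 50],
    [[0, 0, -120], [0, 0, 0], 50],
    [[0, 0, -120], [0, 0, 0], 50],
    [[0, 0, -120], [0, 0, 0], 50]
  ]
}}

```text
clock: 13.05
tcp_pos: [0.6227, 0.1345, 0.151]
orientation: [-0.001, -0.036, 0.999, 0.0]
wrist_force: [-0.0, 0.4, -1.8]
finger_gap: 0.0571
grip_force: 48.5
```

```bash
python3 -c "
from h import *
weigh()
C[:]=[.5173,-.2346]
go([*C,.155],YAW)"
```

```text
Fz [-2.62 -2.32 -2.02 -0.39 -2.24 -1.65 -1.02 -2.26] mean -1.82 tau2 -57.26 t 13.1 13.45
t 13.45 tcp [0.6234 0.1344 0.1521] shift [ 132.4 -360.4   -2.8] turn [-1.000e-03 -1.000e-03  1.565e+00] F [ 0.74  0.32 -2.26] gap 0.0563 grip 48.5
```

Request:
{"method": "step_arm", "body": {
  "moves": [
    [[4, -11, 0], [0, 0, 0.1], 50],
    [[14, -38, 0], [0, 0, 0.22], 50],
    [[26, -70, 0], [0, 0, 0.34], 50],
    [[38, -103, 0], [0, 0, 0.46], 50],
    [[50, -136, 0], [0, 0, 0.58], 50],
    [[62, -169, 0], [0, 0, 0.7], 50],
    [[74, -202, 0], [0, 0, 0.82], 50],
    [[86, -235, 0], [0, 0, 0.94], 50]
  ]
}}

```text
clock: 14.12
tcp_pos: [0.5542, -0.1076, 0.1529]
orientation: [0.0, 0.423, 0.906, 0.0]
wrist_force: [0.8, 0.3, -1.8]
finger_gap: 0.0567
grip_force: 48.6
```

```bash
sed -i 's/C=np.array(\[.5172,-.2352\])/C=np.array([.5173,-.2346])/' h.py; python3 -c "
from h import *
go([*C,.10],YAW)"
```

```text
t 14.12 tcp [ 0.5542 -0.1076  0.1529] shift [ -73.6 -109.9   52.9] turn [0.   0.   0.62] F [ 0.78  0.33 -1.78] gap 0.0567 grip 48.6
```

Request:
{"method": "step_arm", "body": {
  "moves": [
    [[-18, -27, 0], [0, 0, 0.12], 50],
    [[-36, -54, 0], [0, 0, 0.24], 50],
    [[-54, -80, 0], [0, 0, 0.36], 50],
    [[-68, -101, 5], [0, 0, 0.48], 50],
    [[-74, -110, 18], [0, 0, 0.6], 50],
    [[-74, -110, 35], [0, 0, 0.62], 50],
    [[-74, -110, 50], [0, 0, 0.62], 50],
    [[-74, -110, 53], [0, 0, 0.62], 50]
  ]
}}

```text
clock: 14.78
tcp_pos: [0.517, -0.2334, 0.0972]
orientation: [-0.002, 0.678, 0.735, -0.0]
wrist_force: [-0.9, 1.6, -1.9]
finger_gap: 0.0567
grip_force: 48.6
```

Request:
{"method": "step_arm", "body": {
  "moves": [
    [[0, 0, 8], [0, 0, 0], 50],
    [[0, 0, 16], [0, 0, 0], 50],
    [[0, 0, 22], [0, 0, 0], 50],
    [[0, 0, 25], [0, 0, 0], 50],
    [[0, 0, 25], [0, 0, 0], 50]
  ]
}}

```text
clock: 15.2
tcp_pos: [0.5186, -0.2333, 0.0742]
orientation: [-0.0, 0.677, 0.736, -0.0]
wrist_force: [0.3, -0.6, -1.5]
finger_gap: 0.0569
grip_force: 48.6
```

```bash
python3 -c "
from h import *
go([*C,.055],YAW)"
```

```text
t 15.2 tcp [ 0.5186 -0.2333  0.0742] shift [-1.2 -1.4 19.2] turn [-0.001 -0.001  0.006] F [ 0.31 -0.56 -1.49] gap 0.0569 grip 48.6
```

Request:
{"method": "step_arm", "body": {
  "moves": [
    [[-1, -1, 2], [0, 0, 0], 50],
    [[-1, -1, 5], [0, 0, 0], 50],
    [[-1, -1, 9], [0, 0, 0], 50],
    [[-1, -1, 13], [0, 0, 0], 50],
    [[-1, -1, 17], [0, 0, 0], 50],
    [[-1, -1, 20], [0, 0, 0], 50],
    [[-1, -1, 20], [0, 0, 0], 50]
  ]
}}

```text
clock: 15.78
tcp_pos: [0.5173, -0.2345, 0.0538]
orientation: [-0.001, 0.677, 0.736, -0.0]
wrist_force: [-1.5, 1.0, -2.3]
finger_gap: 0.0568
grip_force: 48.6
```

Request:
{"method": "step_arm", "body": {
  "moves": [
    [[0, 0, 4], [0, 0, 0], 50],
    [[0, 0, 8], [0, 0, 0], 50],
    [[0, 0, 11], [0, 0, 0], 50],
    [[0, 0, 13], [0, 0, 0], 50],
    [[0, 0, 14.5], [0, 0, 0], 50],
    [[0, 0, 15], [0, 0, 0], 50]
  ]
}}

```text
clock: 16.28
tcp_pos: [0.5177, -0.2347, 0.0394]
orientation: [-0.0, 0.677, 0.736, -0.0]
wrist_force: [1.4, 0.3, -3.2]
finger_gap: 0.0566
grip_force: 48.6
```

Request:
{"method": "step_arm", "body": {
  "moves": [
    [[0, 0, 0.5], [0, 0, 0], 50],
    [[0, 0, 0.5], [0, 0, 0], 50]
  ]
}}

```text
clock: 16.45
tcp_pos: [0.5179, -0.2348, 0.0394]
orientation: [0.0, 0.677, 0.736, 0.0]
wrist_force: [-0.0, -0.3, -2.8]
finger_gap: 0.0569
grip_force: 48.8
```

Request:
{"method": "step_arm", "body": {
  "moves": [
    [[0, 0, 1], [0, 0, 0], 50],
    [[0, 0, 1], [0, 0, 0], 50]
  ]
}}

```text
clock: 16.62
tcp_pos: [0.518, -0.2349, 0.0393]
orientation: [0.0, 0.677, 0.736, 0.0]
wrist_force: [-1.7, 1.8, 5.3]
finger_gap: 0.0566
grip_force: 49.3
```

Request:
{"method": "step_arm", "body": {
  "moves": [
    [[0, 0, -1], [0, 0, 0], 82],
    [[0, 0, -1], [0, 0, 0], 82],
    [[0, 0, -1], [0, 0, 0], 82],
    [[0, 0, -15], [0, 0, 0], 82],
    [[0, 0, -45], [0, 0, 0], 82],
    [[0, 0, -80], [0, 0, 0], 82],
    [[0, 0, -110], [0, 0, 0], 82],
    [[0, 0, -116], [0, 0, 0], 82]
  ]
}}

```text
clock: 17.28
tcp_pos: [0.5205, -0.2365, 0.16]
orientation: [0.004, 0.677, 0.736, 0.001]
wrist_force: [0.8, -0.3, 0.2]
finger_gap: 0.0821
grip_force: 0.0
```

```bash
python3 -c "
from h import *
go([.463,.07,.13],YAW)"
```

```text
t 17.28 tcp [ 0.5205 -0.2365  0.16  ] shift [310.4 -32.1  28.1] turn [0.007 0.005 0.005] F [ 0.79 -0.27  0.21] gap 0.0821 grip 0.0
```

Request:
{"method": "step_arm", "body": {
  "moves": [
    [[35, -3, 0], [0, 0, 0], 85],
    [[74, -7, 0], [0, 0, 0], 85],
    [[114, -11, 0], [0, 0, 0], 85],
    [[154, -15, 0], [0, 0, 0], 85],
    [[194, -19, 0], [0, 0, 0], 85],
    [[234, -23, 0], [0, 0, 0], 85],
    [[274, -27, 5], [0, 0, 0], 85],
    [[308, -31, 12], [0, 0, 0], 85]
  ]
}}

```text
clock: 17.95
tcp_pos: [0.4611, 0.0717, 0.1425]
orientation: [0.0, 0.677, 0.736, 0.001]
wrist_force: [0.2, 0.2, 0.3]
finger_gap: 0.085
grip_force: 0.0
```

Request:
{"method": "step_arm", "body": {
  "moves": [
    [[0, 0, 10], [0, 0, 0], 85],
    [[0, 0, 10], [0, 0, 0], 85],
    [[0, 0, 10], [0, 0, 0], 85],
    [[0, 0, 10], [0, 0, 0], 85]
  ]
}}

```text
clock: 18.28
tcp_pos: [0.462, 0.0687, 0.1324]
orientation: [0.0, 0.678, 0.735, 0.0]
wrist_force: [-0.6, -0.4, 0.6]
finger_gap: 0.085
grip_force: 0.0
```

```bash
python3 - <<'E'
from h import *
a=grab("top","top4.png"); b=grab("side","side4.png")
go([.463,.07,.033],YAW)
cv2.imwrite("pics/v4.png",np.hstack([cv2.resize(a[150:250,265:415],None,fx=2.6,fy=2.6),cv2.resize(b[130:270,210:360],None,fx=2.6,fy=1.857)])[:,:,::-1])
E
```

```text
t 18.38 tcp [0.4622 0.0683 0.1327] shift [ 1.6  0.8 99.7] turn [0.001 0.    0.003] F [ 0.44 -0.4  -0.7 ] gap 0.0852 grip 0.0
```

View pics/v4.png

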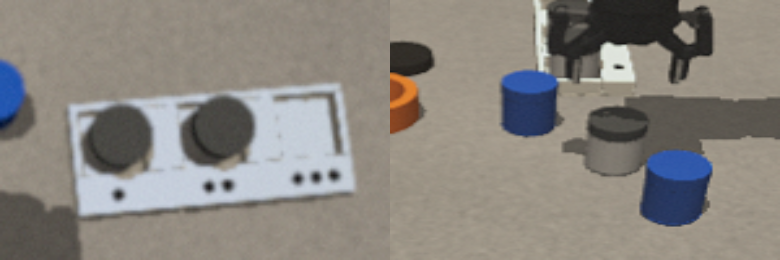

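Tins one and two are seated in their pockets. The gripper is over the third tin with both blue decoys clear of the fingers.

Request:
{"method": "step_arm", "body": {
  "moves": [
    [[1.5, 1, 30], [0, 0, 0], 85],
    [[1.5, 1, 60], [0, 0, 0], 85],
    [[1.5, 1, 85], [0, 0, 0], 85],
    [[1.5, 1, 99.5], [0, 0, 0], 85],
    [[1.5, 1, 99.5], [0, 0, 0], 50],
    [[1.5, 1, 99.5], [0, 0, 0], 50],
    [[1.5, 1, 99.5], [0, 0, 0], 50],
    [[1.5, 1, 99.5], [0, 0, 0], 50]
  ],
  "grip_force": 25
}}

```text
clock: 19.05
tcp_pos: [0.4631, 0.0707, 0.0337]
orientation: [0.0, 0.677, 0.736, 0.0]
wrist_force: [0.5, -0.0, -5.7]
finger_gap: 0.0574
grip_force: 28.1
```

Request:
{"method": "step_arm", "body": {
  "moves": [
    [[0, 0, 0], [0, 0, 0], 50],
    [[0, 0, 0], [0, 0, 0], 80],
    [[0, 0, 0], [0, 0, 0], 80],
    [[0, 0, 0], [0, 0, 0], 80],
    [[0, 0, 0], [0, 0, -0.12], 80],
    [[0, 0, 0], [0, 0, -0.24], 80],
    [[0, 0, 0], [0, 0, -0.36], 80],
    [[0, 0, 0], [0, 0, -0.48], 80]
  ]
}}

```text
clock: 19.72
tcp_pos: [0.4627, 0.0712, 0.0332]
orientation: [0.0, 0.48, 0.877, 0.0]
wrist_force: [-0.1, -0.4, 0.3]
finger_gap: 0.0801
grip_force: 0.0
```

Request:
{"method": "step_arm", "body": {
  "moves": [
    [[0, 0, 0], [0, 0, -0.12], 80],
    [[0, 0, 0], [0, 0, -0.24], 80],
    [[0, 0, 0], [0, 0, -0.36], 80],
    [[0, 0, 0], [0, 0, -0.48], 80],
    [[0, 0, 0], [0, 0, -0.6], 80],
    [[0, 0, 0], [0, 0, -0.72], 80],
    [[0, 0, 0], [0, 0, -0.84], 80],
    [[0, 0, 0], [0, 0, -0.96], 80]
  ]
}}

```text
clock: 20.38
tcp_pos: [0.4627, 0.0712, 0.0332]
orientation: [0.0, 0.021, 1.0, 0.0]
wrist_force: [-0.5, 0.3, 0.2]
finger_gap: 0.0801
grip_force: 0.0
```

Request:
{"method": "step_arm", "body": {
  "moves": [
    [[0, 0, 0], [0, 0, -0.12], 80],
    [[0, 0, 0], [0, 0, -0.12], 80],
    [[0, 0, 0], [0, 0, -0.12], 50],
    [[0, 0, 0], [0, 0, -0.12], 50],
    [[0, 0, 0], [0, 0, -0.12], 50],
    [[0, 0, 0], [0, 0, -0.12], 50],
    [[0, 0, 0], [0, 0, -0.12], 50],
    [[0, 0, 0], [0, 0, -0.12], 50]
  ],
  "grip_force": 50
}}

```text
clock: 21.05
tcp_pos: [0.4638, 0.0692, 0.0341]
orientation: [0.001, -0.034, 0.999, -0.002]
wrist_force: [-0.3, -6.9, 7.8]
finger_gap: 0.0571
grip_force: 51.8
```

Request:
{"method": "step_arm", "body": {
  "moves": [
    [[0, 0, -15], [0, 0, 0], 50],
    [[0, 0, -40], [0, 0, 0], 50],
    [[0, 0, -70], [0, 0, 0], 50],
    [[0, 0, -100], [0, 0, 0], 50],
    [[0, 0, -117], [0, 0, 0], 50],
    [[0, 0, -120], [0, 0, 0], 50],
    [[0, 0, -120], [0, 0, 0], 50],
    [[0, 0, -120], [0, 0, 0], 50]
  ]
}}

```text
clock: 21.72
tcp_pos: [0.4611, 0.0712, 0.1512]
orientation: [-0.001, -0.035, 0.999, 0.0]
wrist_force: [-0.7, -0.0, -6.5]
finger_gap: 0.0574
grip_force: 55.9
```

```bash
python3 -c "
from h import *
weigh()
go([*POCK[3],.155],YAW)"
```

```text
Fz [-6.2  -6.39 -5.7  -6.18 -6.23 -7.04 -5.39 -6.82] mean -6.24 tau2 -39.73 t 21.7667 22.1167
t 22.12 tcp [0.462  0.0711 0.1522] shift [ -33.7 -408.9   -2.9] turn [-1.000e-03 -1.000e-03  1.565e+00] F [ 1.11  0.3  -6.82] gap 0.0567 grip 55.9
```

The third tin reads about 6.2 N, against 2.7 N and 1.8 N, so it is clearly the heaviest. I'll carry it to pocket 3.

Request:
{"method": "step_arm", "body": {
  "moves": [
    [[-1, -11, 0], [0, 0, 0.1], 50],
    [[-3, -38, 0], [0, 0, 0.22], 50],
    [[-6, -72, 0], [0, 0, 0.34], 50],
    [[-9, -106, 0], [0, 0, 0.46], 50],
    [[-12, -140, 0], [0, 0, 0.58], 50],
    [[-14, -174, 0], [0, 0, 0.7], 50],
    [[-17, -208, 0], [0, 0, 0.82], 50],
    [[-20, -242, 0], [0, 0, 0.94], 50]
  ]
}}

```text
clock: 22.78
tcp_pos: [0.4996, -0.1705, 0.1526]
orientation: [-0.0, 0.423, 0.906, 0.0]
wrist_force: [1.1, 0.1, -5.6]
finger_gap: 0.057
grip_force: 56.0
```

```bash
python3 -c "
from h import *
go([*POCK[3],.153],YAW)"
```

```text
t 22.78 tcp [ 0.4996 -0.1705  0.1526] shift [-141.9  -85.6   -0.4] turn [ 0.    -0.     0.619] F [ 1.13  0.11 -5.63] gap 0.057 grip 56.0
```

Request:
{"method": "step_arm", "body": {
  "moves": [
    [[-28, -17, 0], [0, 0, 0.12], 50],
    [[-56, -34, 0], [0, 0, 0.24], 50],
    [[-84, -51, 0], [0, 0, 0.36], 50],
    [[-112, -68, 0], [0, 0, 0.48], 50],
    [[-134, -81, 3], [0, 0, 0.6], 50],
    [[-142, -86, 15], [0, 0, 0.62], 50],
    [[-142, -86, 30], [0, 0, 0.62], 50],
    [[-142, -86, 45], [0, 0, 0.62], 50]
  ]
}}

```text
clock: 23.45
tcp_pos: [0.5259, -0.3338, 0.1065]
orientation: [-0.0, 0.678, 0.736, 0.0]
wrist_force: [-0.5, -0.1, -5.6]
finger_gap: 0.057
grip_force: 56.0
```

Request:
{"method": "step_arm", "body": {
  "moves": [
    [[0, 0, 12], [0, 0, 0], 50],
    [[0, 0, 22], [0, 0, 0], 50],
    [[0, 0, 30], [0, 0, 0], 50],
    [[0, 0, 33], [0, 0, 0], 50],
    [[0, 0, 33], [0, 0, 0], 50],
    [[0, 0, 33], [0, 0, 0], 50]
  ]
}}

```text
clock: 23.95
tcp_pos: [0.5262, -0.3327, 0.0751]
orientation: [0.0, 0.677, 0.736, 0.0]
wrist_force: [0.1, -0.2, -6.1]
finger_gap: 0.057
grip_force: 56.0
```

```bash
python3 - <<'E'
from h import *
b=grab("side","side5.png")
go([*POCK[3],.055],YAW)
E
```

```text
t 24.0 tcp [ 0.5265 -0.333   0.0756] shift [-1.2 -1.5 20.6] turn [0.001 0.001 0.006] F [-0.23 -0.2  -5.29] gap 0.0569 grip 56.0
```

Request:
{"method": "step_arm", "body": {
  "moves": [
    [[-1, -1.5, 3], [0, 0, 0], 50],
    [[-1, -1.5, 6], [0, 0, 0], 50],
    [[-1, -1.5, 10], [0, 0, 0], 50],
    [[-1, -1.5, 14], [0, 0, 0], 50],
    [[-1, -1.5, 18], [0, 0, 0], 50],
    [[-1, -1.5, 21], [0, 0, 0], 50],
    [[-1, -1.5, 21], [0, 0, 0], 50]
  ]
}}

```text
clock: 24.58
tcp_pos: [0.5245, -0.3337, 0.0529]
orientation: [-0.0, 0.677, 0.736, 0.0]
wrist_force: [0.6, 0.0, -6.7]
finger_gap: 0.0568
grip_force: 55.9
```

Request:
{"method": "step_arm", "body": {
  "moves": [
    [[0, 0, 4], [0, 0, 0], 50],
    [[0, 0, 8], [0, 0, 0], 50],
    [[0, 0, 11], [0, 0, 0], 50],
    [[0, 0, 13], [0, 0, 0], 50],
    [[0, 0, 14], [0, 0, 0], 50],
    [[0, 0, 14], [0, 0, 0], 50]
  ]
}}

```text
clock: 25.08
tcp_pos: [0.5246, -0.3337, 0.0402]
orientation: [0.0, 0.677, 0.736, 0.0]
wrist_force: [-0.4, 1.7, -2.9]
finger_gap: 0.057
grip_force: 56.3
```

Request:
{"method": "step_arm", "body": {
  "moves": [
    [[0, 0, 1], [0, 0, 0], 50],
    [[0, 0, 1], [0, 0, 0], 50]
  ]
}}

```text
clock: 25.25
tcp_pos: [0.5246, -0.3337, 0.0401]
orientation: [0.0, 0.677, 0.736, 0.0]
wrist_force: [-2.6, 3.3, 5.2]
finger_gap: 0.0568
grip_force: 56.9
```

Request:
{"method": "step_arm", "body": {
  "moves": [
    [[0, 0, -1], [0, 0, 0], 82],
    [[0, 0, -1], [0, 0, 0], 82],
    [[0, 0, -1], [0, 0, 0], 82],
    [[0, 0, -1], [0, 0, 0], 82],
    [[0, 0, -1], [0, 0, 0], 82],
    [[0, 0, -1], [0, 0, 0], 82],
    [[0, 0, -1], [0, 0, 0], 82],
    [[0, 0, -1], [0, 0, 0], 82]
  ]
}}

```text
clock: 25.92
tcp_pos: [0.5245, -0.3339, 0.0397]
orientation: [-0.0, 0.677, 0.736, 0.0]
wrist_force: [-0.4, -0.4, -0.1]
finger_gap: 0.082
grip_force: 0.0
```

```bash
python3 - <<'E'
from h import *
a=grab("top"); b=grab("side","side6.png")
go([*POCK[3],.0405],YAW)
cv2.imwrite("pics/v6.png",np.hstack([cv2.resize(a[150:250,265:415],None,fx=2.6,fy=2.6),cv2.resize(b[90:190,210:360],None,fx=2.6,fy=2.6)])[:,:,::-1])
E
```

```text
t 26.02 tcp [ 0.5245 -0.3338  0.0397] shift [-0.5  0.5 -0.8] turn [-0.    -0.     0.005] F [ 0.06  0.53 -0.21] gap 0.0818 grip 0.0
```

View pics/v6.png

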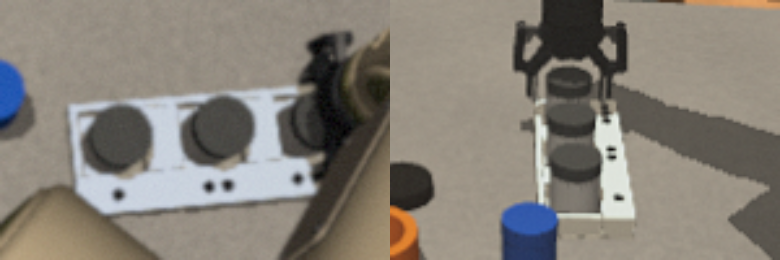

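All three tins stand upright in the tray. Now I'll regrip the heavy one and lift it out.

Request:
{"method": "step_arm", "body": {
  "moves": [
    [[0, 0, 0], [0, 0, 0], 50],
    [[0, 0, 0], [0, 0, 0], 50],
    [[0, 0, 0], [0, 0, 0], 50],
    [[0, 0, 0], [0, 0, 0], 50],
    [[0, 0, 0], [0, 0, 0], 50],
    [[0, 0, 0], [0, 0, 0], 50]
  ],
  "grip_force": 60
}}

```text
clock: 26.52
tcp_pos: [0.5248, -0.3341, 0.0402]
orientation: [0.0, 0.677, 0.736, 0.0]
wrist_force: [0.0, 0.4, 3.2]
finger_gap: 0.0572
grip_force: 65.2
```

Request:
{"method": "step_arm", "body": {
  "moves": [
    [[0, 0, -5], [0, 0, 0], 50],
    [[0, 0, -15], [0, 0, 0], 50],
    [[0, 0, -30], [0, 0, 0], 50],
    [[0, 0, -50], [0, 0, 0], 50],
    [[0, 0, -75], [0, 0, 0], 50],
    [[0, 0, -100], [0, 0, 0], 50],
    [[0, 0, -125], [0, 0, 0], 50],
    [[0, 0, -150], [0, 0, 0], 50]
  ]
}}

```text
clock: 27.18
tcp_pos: [0.5232, -0.3329, 0.1894]
orientation: [-0.002, 0.677, 0.736, -0.0]
wrist_force: [0.6, 0.3, -6.5]
finger_gap: 0.0569
grip_force: 67.5
```

Request:
{"method": "step_arm", "body": {
  "moves": [
    [[0, 0, -20], [0, 0, 0], 50],
    [[0, 0, -35], [0, 0, 0], 50],
    [[0, 0, -42], [0, 0, 0], 50],
    [[0, 0, -45], [0, 0, 0], 50],
    [[0, 0, -45], [0, 0, 0], 50],
    [[0, 0, -45], [0, 0, 0], 50],
    [[0, 0, -45], [0, 0, 0], 50],
    [[0, 0, -45], [0, 0, 0], 50]
  ]
}}

```text
clock: 27.85
tcp_pos: [0.5239, -0.3334, 0.2333]
orientation: [-0.001, 0.677, 0.736, -0.0]
wrist_force: [-0.9, 0.4, -5.6]
finger_gap: 0.0572
grip_force: 67.6
```

Request:
{"method": "step_arm", "body": {
  "moves": [
    [[0, 0, 0], [0, 0, 0], 50],
    [[0, 0, 0], [0, 0, 0], 50],
    [[0, 0, 0], [0, 0, 0], 50],
    [[0, 0, 0], [0, 0, 0], 50],
    [[0, 0, 0], [0, 0, 0], 50],
    [[0, 0, 0], [0, 0, 0], 50],
    [[0, 0, 0], [0, 0, 0], 50],
    [[0, 0, 0], [0, 0, 0], 50]
  ]
}}

```text
clock: 28.52
tcp_pos: [0.5245, -0.3339, 0.2348]
orientation: [0.0, 0.677, 0.736, 0.0]
wrist_force: [0.3, 0.2, -6.0]
finger_gap: 0.0567
grip_force: 67.6
```

```bash
python3 - <<'E'
from h import *
b=grab("side","side7.png")
go([*POCK[3],.24],YAW)
cv2.imwrite("pics/v7.png",cv2.resize(b[0:240,180:380],None,fx=2.4,fy=2.4)[:,:,::-1])
E
```

```text
t 28.57 tcp [ 0.5245 -0.3339  0.2348] shift [-0.4  0.5 -5.2] turn [0.    0.    0.005] F [-0.18  0.05 -6.21] gap 0.0564 grip 67.6
```

View pics/v7.png

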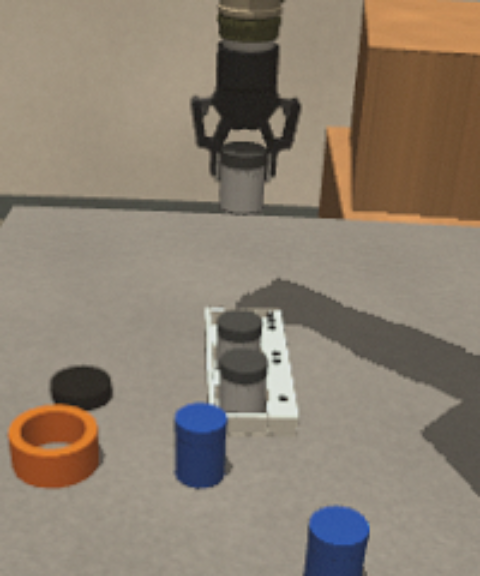

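The heavy tin is held upright with its underside about 20 cm up. The other two stand in pockets 1 and 2, and the tape roll, rubber disc and blue decoys look untouched.

```bash
python3 -c "
from workcell import env
print(env.hand_in())"
```

```text
the job is handed in; nothing more can be done
None
```

The job is handed in: all three tins were set down in pockets 1, 2 and 3 in order, and the heaviest (about 0.64 kg by wrist force, against 0.27 and 0.18 kg) is now held upright with its underside about 20 cm above the counter, at about 29 s on the clock.

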